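# Find the tired contact finger

### The arm

A 7-joint arm with a two-finger parallel gripper is mounted at the origin on the work surface. World frame = base frame: x ahead of the robot, y to its left, z up, the work surface at z = 0. Lengths are in m, angles in rad, forces in N, time in s.
With the tool pointing down it reaches from about 0.4 to 0.925 m from the base axis. Payload 5.6 kg.
Tool frame: the origin (TCP) lies midway between the tips of the shut fingers; the grasp point (between the pads) lies 19 mm behind it; z points along the fingers, y is the line along which they close (so a half turn about z gives the same grasp; the last joint's range is limited). The gripper opens to 85 mm and grips with 20 to 120 N. Pads are 22 mm wide; open, the fingers measure 114 mm over their backs; the gripper's body (76 mm by 85 mm) begins 54 mm behind the grasp point. The pads swing forward as they close: fully open they stand 13 mm farther back than shut.
Start: joints at [1.252, 0.468, -0.012, 1.603, 0.006, 1.071, -0.056], TCP at [0.177, -0.625, 0.2] pointing down, gripper open.
Joint ranges: [-2.53, 2.53], [-0.31, 2.02], [-1.57, 1.55], [0.28, 2.44], [-1.29, 4.43], [0.15, 1.84], [-2.92, 2.92]. Speed limits (rad/s): [2.57, 2.57, 3.14, 3.14, 3.14, 3.14, 3.14].

### API

Orientations are given as a 3x3 rotation matrix whose columns are the frame's x, y, z axes.
In Python, from plant import monitor, grab_frame, ticket gives the robot as it stands.
- The arm moves only by the tool apply_moves, never from a script. Its argument "targets" is a list of rows, each a list of 7 numbers: the shift along the tool's x, y, z in units of 3 cm (1.0 is 3 cm), then the turn, a rotation vector about the tool's x, y, z in units of 10 degrees (1.0 is 10 degrees), then the opening, from -1 (shut) to 1 (fully open). A call has exactly 10 rows; each row shifts and turns the commanded pose from where the row before left it, along the tool's axes as they then stand; what a row does not reach is not made up. A row lasts 1/8 s, in which the tool goes at most 62.5 mm and 10.7 degrees, less where a joint would pass 70% of its speed; a pose out of reach is approached as far as the arm can. A call with a number of a shift or a turn outside -1 to 1 is refused whole. A call with a gripper value outside its range is refused whole. The fingers move at their own pace and stop on an object; "grip_force" is the grip in N (left out, the last holds). Time passes only in rows, so rows that do not move let the fingers close, or fill a call up. It gives the time, the measured TCP pose, the force, the opening and the grip force at its end, in the units of the state.
- monitor.get_obs(): the state, without advancing time (a new reading comes with each control period).
- grab_frame(name): name is "scene" or "top" or "wrist"; returns a dict with "frame" (400x640x3 uint8, red, green, blue), "camera_matrix" (3x3 intrinsics, pixels), "dist" ([k1, k2, p1, p2, k3] as OpenCV has them; the pictures are not rectified), "rvec" (rotation vector, rad) and "tvec" (3), from world to camera coordinates, as OpenCV has them. Camera axes: x right, y down, z forward; pixel columns grow to the right and rows downward; lengths in m; the calibration is good to about 2 mm. A picture is of the moment at which its call begins. There is no depth.
- ticket.close_job(): hands the job in; it is judged then, once.
The state is a dict: "t": time; "joint_positions": joint angles; "qd": joint speeds; "effort": joint torques, N m; "eef_pos": TCP position; "eef_rot": TCP orientation; "wrist_force": force on the tool from outside, world axes, zero at the start; "torque": the same for the moment, N m; "grip_width": finger opening in m; "finger_force": force on a finger pad.
Only numpy, scipy, OpenCV 4.12 (cv2) and the standard library are available. Lean on these libraries where they do the work, as an engineer would, in place of code of your own. Each camera call takes 0.05 s, during which the arm holds its last target. There are 200 camera calls.

### The job

One of the three contact fingers on the test rack has gone soft. Working from the robot's left to its right, press each finger's pad straight down with the fingertips until it rests on its stop, hold it there for a moment and feel how stiff it is, never pressing with more than 20 newtons. Then mark the soft finger, and no other, by putting the grey collar over the post on its block, right down to the bottom; let go, and leave everything else on the bench alone.

Things in the scene. Friction and masses are not known exactly. Their poses are not given: they have to be found in the camera images.
- rack: Fixed flat aluminium base plate, 160 x 245 x 12 mm, carrying three black contact-finger units side by side. Origin: centre of its underside. x axis: away from the robot, from the free tips towards the clamps; y axis: along the row, to the robot's left. The units stand at y = +75 (left), 0 (middle), -75 mm (right).
- unit_p: Contact-finger unit, fixed on the rack, axes as the rack's. Units p, q, r look alike and change places from run to run. Black base 120 x 46 x 8 mm; origin: centre of its underside. Far end: black clamp block x = +4 to +56 mm, 46 mm wide, top 44 mm above the origin. From it a springy copper leaf, 15 mm wide, runs 60 mm towards the robot, 36 mm up; a steel stop stands under its free tip.
- unit_q: Contact-finger unit, built like unit_p. Of the three units two have sound leaves, about 1 N per mm at the pad (7 to 10 N on reaching the stop); the soft one gives less than half of that (about 4 N on reaching the stop). The soft one may stand in any place; it cannot be seen, only felt.
- unit_r: Contact-finger unit, built like unit_p.
- pad_left (a point): Fixed point: centre of the top of the left unit's pad at rest. The pad is a steel disc, 15 mm across, 5 mm high, on the leaf's free tip: press here, straight down. It meets its stop after 7 to 10 mm, differing from unit to unit: feel for it. The force grows evenly up to the stop, then climbs steeply. Released, the pad springs back up.
- pad_middle (a point): The same point of the middle unit's pad.
- pad_right (a point): The same point of the right unit's pad.
- post_left (a point): Fixed point on the axis of the left unit's upright steel post, at the level of its clamp block's top. The post is 16 mm in diameter and 30 mm tall, tapering over its last 4 mm. Round its foot lies a thin sprung ring plate, 38 mm across, its top 7 mm above this point; under the collar's weight it sinks 3 mm.
- post_middle (a point): The same point of the middle unit.
- post_right (a point): The same point of the right unit.
- leaf_p (a joint): Angle of unit p's leaf, rad: 0 at rest, growing as its pad is pressed down (63 mm from pad to hinge in the clamp).
- leaf_q (a joint): Angle of unit q's leaf, rad: 0 at rest, growing as its pad is pressed down (63 mm from pad to hinge in the clamp).
- leaf_r (a joint): Angle of unit r's leaf, rad: 0 at rest, growing as its pad is pressed down (63 mm from pad to hinge in the clamp).
- seat_1 (a joint): How far the sprung ring plate round one of the posts is pressed down, m: 0 up, 0.003 down on the block. At which of the three places it stands changes from run to run.
- seat_2 (a joint): How far the sprung ring plate round one of the posts is pressed down, m: 0 up, 0.003 down on the block. At which of the three places it stands changes from run to run.
- seat_3 (a joint): How far the sprung ring plate round one of the posts is pressed down, m: 0 up, 0.003 down on the block. At which of the three places it stands changes from run to run.
- collar: Loose grey plastic marking collar, a plain tube: 36 mm outside, 21 mm bore, 20 mm tall, 60 g, standing on its end on the bench. Origin: centre of its underside.
- contactor: Loose black and grey contactor, 75 x 45 x 80 mm tall. Bystander, to be left alone. Origin: centre of its underside.
- relay: Loose smaller contactor, 60 x 45 x 55 mm tall. Bystander, to be left alone. Origin: centre of its underside.
- breaker: Loose white three-pole circuit breaker, 80 x 54 x 75 mm tall. Bystander, to be left alone. Origin: centre of its underside.
- screwdriver: Loose screwdriver with an orange handle, lying. Bystander, to be left alone. Origin: on its underside.
- stripper: Loose wire stripper with orange handles, about 170 mm long, 14 mm high, lying. Bystander, to be left alone. Origin: centre of its underside.
- washer: Loose flat steel washer, 28 mm across, 5 mm thick, lying (much flatter than the collar). Bystander, to be left alone. Origin: centre of its underside.
- station: Loose grey push-button box, 75 x 110 x 65 mm tall. Bystander, to be left alone. Origin: centre of its underside.
There are look-alikes about, which are no part of the job. Of the things like the collar, leave any that is orange or yellow; of the rest the larger one is meant.

How it is judged:
On the way, in this order (a step that is already met when the one before it is completed fails the run):
1. the pad of the left unit (from the robot) is pressed down onto its stop by the fingers, held 0.2 s (((y of unit_p in the frame of rack above 0.04 m and value of joint leaf_p above 0.106 rad and contact force between unit_p and the fingers above 1 N) or (y of unit_q in the frame of rack above 0.04 m and value of joint leaf_q above 0.1297 rad and contact force between unit_q and the fingers above 1 N) or (y of unit_r in the frame of rack above 0.04 m and value of joint leaf_r above 0.1376 rad and contact force between unit_r and the fingers above 1 N))), for 0.2 s.
2. the pad of the middle unit (from the robot) is pressed down onto its stop by the fingers, held 0.2 s (((y of unit_p in the frame of rack between -0.04 and 0.04 m and value of joint leaf_p above 0.106 rad and contact force between unit_p and the fingers above 1 N) or (y of unit_q in the frame of rack between -0.04 and 0.04 m and value of joint leaf_q above 0.1297 rad and contact force between unit_q and the fingers above 1 N) or (y of unit_r in the frame of rack between -0.04 and 0.04 m and value of joint leaf_r above 0.1376 rad and contact force between unit_r and the fingers above 1 N))), for 0.2 s.
3. the pad of the right unit (from the robot) is pressed down onto its stop by the fingers, held 0.2 s (((y of unit_p in the frame of rack below -0.04 m and value of joint leaf_p above 0.106 rad and contact force between unit_p and the fingers above 1 N) or (y of unit_q in the frame of rack below -0.04 m and value of joint leaf_q above 0.1297 rad and contact force between unit_q and the fingers above 1 N) or (y of unit_r in the frame of rack below -0.04 m and value of joint leaf_r above 0.1376 rad and contact force between unit_r and the fingers above 1 N))), for 0.2 s.
4. then the collar is over the post of the soft finger, its ring plate pressed down (value of joint seat_3 above 0.002 m and angle between collar's own z axis and vertical below 0.12 rad and ((horizontal distance between collar and post_left below 0.004 m and z of collar in the frame of rack below 0.063 m) or (horizontal distance between collar and post_middle below 0.004 m and z of collar in the frame of rack below 0.063 m) or (horizontal distance between collar and post_right below 0.004 m and z of collar in the frame of rack below 0.063 m))), for 0.2 s.
At the end, for the whole second after the job is handed in: The collar is at rest over the post of the soft finger: within 4 mm of the post's axis, upright within 0.12 rad, down on the ring plate, which is pressed down at least 2 mm; all three pads have sprung back up (leaf angles below 0.05 rad) (all of step 4 and linear speed of collar below 0.02 m/s and value of joint each of leaf_p, leaf_q, leaf_r below 0.05 rad); the robot touches nothing.
It fails at once if the fingers press on a finger unit with more than 20 N (contact force between any of unit_p, unit_q, unit_r and the fingers above 20 N).
It fails at once if a sound finger is marked: the ring plate round its post is pressed down (value of joint any of seat_1, seat_2 above 0.002 m).
It fails at once if a bystander is moved more than 30 mm (distance of any of contactor, relay, breaker, screwdriver, stripper, washer, station from where it was at the start of the episode above 0.03 m).
It also fails if it takes over 64 s, if anything falls off the work surface, if the arm or the gripper's body presses on something with over 40 N, if the wrist force passes 120 N, or if a joint passes its speed limit or range.

## Working session

There is one attempt and no reset: what is moved stays moved. The work goes in short steps, Python scripts to look and compute and a tool call to move; the robot and the scene stay as the last step left them, time stands still between calls to the robot, and variables do not carry over. Pictures are saved under pics/ and viewed, at most 12 in all, crops included, and the job is handed in when it is done.

Besides the shell and the picture viewer there is one more tool, called after "Request:" as name(argument=value, ...) on one line, values as JSON. apply_moves: Moves the arm, as the interface text tells. Shifts and turns lie within -1 to 1; 1 stands for 3 cm of shift or 10 degrees of turn. Its arguments: {"type":"object","properties":{"targets":{"type":"array"},"grip_force":{"type":"number"}},"required":["targets"]}

```bash
mkdir -p pics; ls; python3 - <<'E'
from plant import monitor, grab_frame
import cv2,numpy as np
o=monitor.get_obs()
print({k:np.round(v,3).tolist() for k,v in o.items()})
for n in("scene","top"):
    f=grab_frame(n);cv2.imwrite(f"pics/{n}0.png",f["frame"][:,:,::-1])
    R=cv2.Rodrigues(f["rvec"])[0];print(n,f["camera_matrix"].tolist(),f["dist"],(-R.T@np.ravel(f["tvec"])).round(3),R.round(2).tolist())
E
```

```text
pics
{'t': 0.0, 'joint_positions': [1.252, 0.468, -0.012, 1.604, 0.006, 1.071, -0.056], 'qd': [-0.0, 0.0, -0.0, 0.001, -0.002, 0.001, 0.001], 'effort': [-0.0, -53.238, 0.021, -25.13, 0.011, 0.008, 0.0], 'eef_pos': [0.177, -0.625, 0.199], 'eef_rot': [[0.962, 0.272, -0.001], [0.272, -0.962, 0.002], [-0.0, -0.002, -1.0]], 'wrist_force': [-0.853, -0.137, -0.068], 'torque': [-0.019, 0.02, 0.001], 'finger_force': 0.0, 'grip_width': 0.085}
scene [[394.69268018170965, 0.0, 323.450160209008], [0.0, 394.69268018170965, 194.9464938560993], [0.0, 0.0, 1.0]] [0.01292636 0.         0.         0.         0.        ] [ 0.947 -0.387  0.811] [[0.72, 0.7, 0.0], [0.57, -0.58, -0.59], [-0.41, 0.42, -0.81]]
top [[496.61838389882155, 0.0, 317.68350952477755], [0.0, 496.61838389882155, 205.338807897901], [0.0, 0.0, 1.0]] [-0.00657513  0.          0.          0.          0.        ] [0.401 0.023 1.594] [[-0.01, -1.0, 0.0], [-0.99, 0.01, -0.1], [0.1, -0.0, -0.99]]
```

View pics/top0.png

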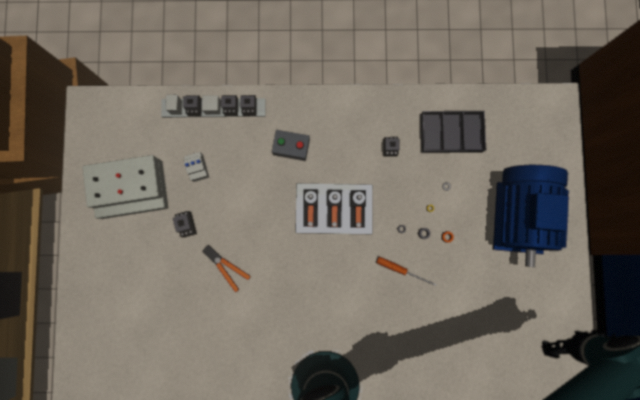

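View pics/scene0.png

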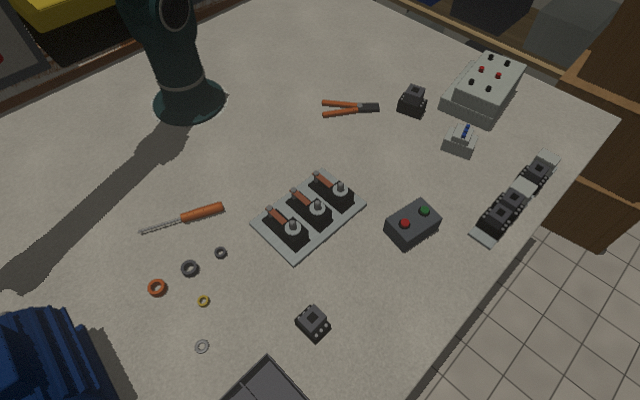

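The top view shows the rack at about (334,208), with units at columns 311, 334 and 358. The larger grey ring (the collar) is at (424,233), the smaller grey at (401,229), and the orange, yellow and washer are at (447,237), (430,208) and (446,186). I'll enlarge both.

```bash
cat > h.py <<'E'
import cv2,numpy as np
from plant import monitor, grab_frame
def ray(f,px):
    R=cv2.Rodrigues(np.array(f["rvec"]))[0];c=-R.T@np.ravel(f["tvec"])
    u=cv2.undistortPoints(np.array([[px]],float),np.array(f["camera_matrix"]),np.array(f["dist"]))[0,0]
    return c,R.T@np.r_[u,1]
def at(f,px,z):
    c,d=ray(f,px);return c+d*(z-c[2])/d[2]
def proj(f,p):
    return cv2.projectPoints(np.array(p,float).reshape(-1,3),np.array(f["rvec"]),np.array(f["tvec"]),np.array(f["camera_matrix"]),np.array(f["dist"]))[0][:,0]
E
python3 - <<'E'
from h import *
f=grab_frame("top")
for p,z in[((296,184),.012),((372,184),.012),((372,234),.012),((296,234),.012),((424,233),.02),((401,229),.02),((447,237),.02),((430,208),.02),((446,186),.005)]: print(p,at(f,p,z).round(3))
a=f["frame"][170:250,285:465]; b=grab_frame("scene")["frame"][160:310,140:380]
a=cv2.resize(a,(800,356),interpolation=cv2.INTER_CUBIC)
cv2.imwrite("pics/c1.png",a[:,:,::-1])
b=cv2.resize(b,(800,500),interpolation=cv2.INTER_CUBIC)
cv2.imwrite("pics/c2.png",b[:,:,::-1])
E
```

```text
(296, 184) [0.634 0.087 0.012]
(372, 184) [ 0.632 -0.158  0.012]
(372, 234) [ 0.471 -0.155  0.012]
(296, 234) [0.473 0.087 0.012]
(424, 233) [ 0.473 -0.319  0.02 ]
(401, 229) [ 0.486 -0.246  0.02 ]
(447, 237) [ 0.46  -0.392  0.02 ]
(430, 208) [ 0.553 -0.341  0.02 ]
(446, 186) [ 0.625 -0.398  0.005]
```

View pics/c1.png

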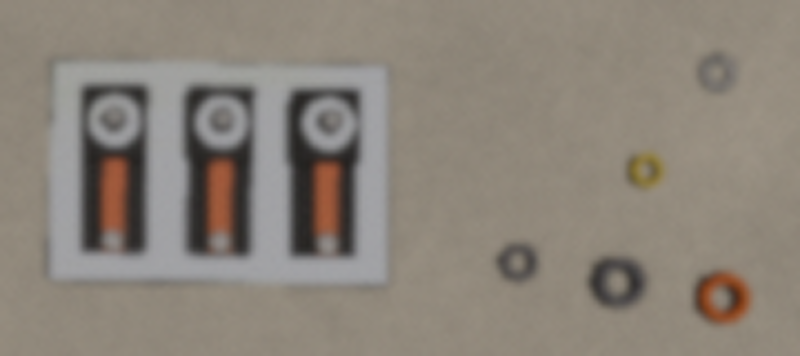

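Enlarged: the pads are at crop (113,240), (220,242), (327,244). The rings are at (115,122), (221,123), (329,121), and the collar is at (615,282). Next I'll move over the rack with the fingers shut.

Request:
apply_moves(targets=[[0,0,0,0,0,0.79,-1],[0,0,0,0,0,0.79,-1],[0.5,-1,0,0,0,0,-1],[0.5,-1,0,0,0,0,-1],[0.5,-1,0,0,0,0,-1],[0.5,-1,0,0,0,0,-1],[0.5,-1,0,0,0,0,-1],[0.5,-1,0,0,0,0,-1],[0.5,-1,0,0,0,0,-1],[0.5,-1,0,0,0,0,-1]])

```text
t: 1.45
eef_pos: [0.2973, -0.3844, 0.1996]
eef_rot: [[1.0, -0.0, -0.0], [-0.0, -1.0, -0.0], [-0.0, 0.0, -1.0]]
wrist_force: [0.2, -0.8, 0.3]
grip_width: -0.0
finger_force: 0.0
```

Request:
apply_moves(targets=[[0.5,-1,0,0,0,0,-1],[0.5,-1,0,0,0,0,-1],[0.5,-1,0,0,0,0,-1],[0.5,-1,0,0,0,0,-1],[0.5,-1,0,0,0,0,-1],[0.4,-1,0,0,0,0,-1],[0.3,-1,0,0,0,0,-1],[0.3,-1,0,0,0,0,-1],[0.2,-1,0,0,0,0,-1],[0,-1,0,0,0,0,-1]])

```text
t: 2.7
eef_pos: [0.4082, -0.0844, 0.1996]
eef_rot: [[1.0, 0.0, 0.0], [0.0, -1.0, 0.0], [0.0, -0.0, -1.0]]
wrist_force: [0.3, 0.2, 1.1]
grip_width: 0.0
finger_force: 0.0
```

```bash
python3 - <<'E'
from h import *
f=grab_frame("top")
P=lambda x,y:(285+x/4.444,170+y/4.45)
for p in[(113,240),(220,242),(327,244)]: print("pad",at(f,P(*p),.055).round(4))
for p in[(115,122),(221,123),(329,121)]: print("ring",at(f,P(*p),.063).round(4))
print("collar",at(f,P(615,282),.015).round(4))
o=monitor.get_obs();print(o["eef_pos"],o["eef_rot"],o["wrist_force"])
f=grab_frame("wrist");cv2.imwrite("pics/w1.png",f["frame"][:,:,::-1])
R=cv2.Rodrigues(f["rvec"])[0];print(-R.T@np.ravel(f["tvec"]),R.round(2),f["camera_matrix"])
E
```

```text
pad [0.5019 0.0404 0.055 ]
pad [ 0.5    -0.0343  0.055 ]
pad [ 0.4982 -0.109   0.055 ]
ring [0.5838 0.0385 0.063 ]
ring [ 0.5826 -0.0355  0.063 ]
ring [ 0.5836 -0.111   0.063 ]
collar [ 0.4722 -0.3182  0.015 ]
[ 0.40794231 -0.08049488  0.19960839] [[ 9.99988606e-01  4.77219406e-03 -1.18883823e-04]
 [ 4.77238102e-03 -9.99987291e-01  1.62537789e-03]
 [-1.11125693e-04 -1.62592673e-03 -9.99998672e-01]] [-1.29920741  3.21474924 -0.92683338]
[ 0.47420441 -0.08056356  0.37461481] [[ 0.   -1.   -0.  ]
 [-0.96 -0.    0.27]
 [-0.27  0.   -0.96]] [[340.03206557   0.         320.43724479]
 [  0.         340.03206557 196.25493371]
 [  0.           0.           1.        ]]
```

View pics/w1.png

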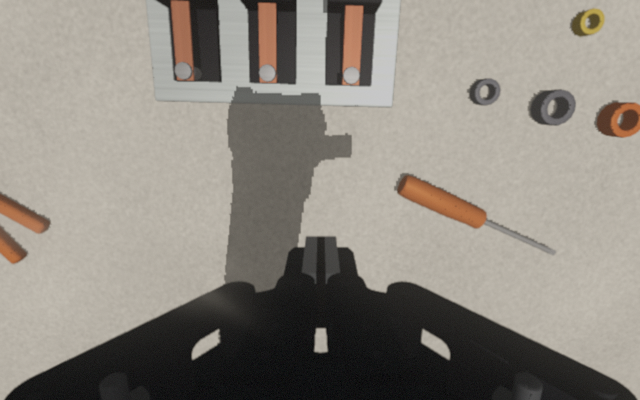

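The wrist view shows the pads at (182,71), (267,73), (351,75), the collar's top centre at about (557,103), the small grey ring at (487,91) and the orange one at (625,119).

```bash
python3 - <<'E'
from h import *
f=grab_frame("wrist")
for p in[(182.5,71),(267.5,73),(351.5,75)]: print("pad",at(f,p,.055).round(4))
print("collar top",at(f,(558,105),.02).round(4))
for p in[(157,101),(392,107)]: print("plate near corner",at(f,p,.012).round(4))
E
```

```text
pad [0.5005 0.04   0.055 ]
pad [ 0.4991 -0.0353  0.055 ]
pad [ 0.4977 -0.1099  0.055 ]
collar top [ 0.4729 -0.3223  0.02  ]
plate near corner [0.4749 0.0858 0.012 ]
plate near corner [ 0.4699 -0.1562  0.012 ]
```

Request:
apply_moves(targets=[[0.62,-0.8,0,0,0,0,-1],[0.62,-0.8,0,0,0,0,-1],[0.62,-0.8,0,0,0,0,-1],[0.62,-0.8,0,0,0,0,-1],[0.62,-0.68,0,0,0,0,-1],[0,0,1,0,0,0,-1],[0,0,1,0,0,0,-1],[0,0,1,0,0,0,-1],[0,0,1,0,0,0,-1],[0,0,0,0,0,0,-1]])

```text
t: 4.1
eef_pos: [0.4993, 0.0296, 0.0776]
eef_rot: [[1.0, -0.001, -0.005], [-0.001, -1.0, -0.001], [-0.005, 0.001, -1.0]]
wrist_force: [-0.1, -0.3, -0.3]
grip_width: -0.0
finger_force: 0.0
```

```bash
python3 - <<'E'
from h import *
f=grab_frame("wrist");cv2.imwrite("pics/w2.png",f["frame"][100:400,120:520,::-1])
o=monitor.get_obs();print(o["eef_pos"],o["wrist_force"])
print(proj(f,[[.501,.04,.055],[.501,.04,.05]])-[120,100], proj(f,o["eef_pos"])-[120,100])
E
```

```text
[0.50058352 0.03007107 0.07907684] [-0.13645338  1.08551183  0.86108498]
[[183.09760602 111.77645505]
 [183.48175254 109.25497221]] [[199.27066818 126.44091447]]
```

View pics/w2.png

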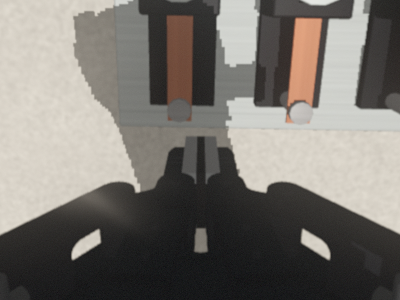

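The pad is at crop (179,110) and the tips end at about (200,138). I'll correct y, lower a little and check from the scene camera.

Request:
apply_moves(targets=[[0,-0.33,0,0,0,0,-1],[0,0,0.3,0,0,0,-1],[0,0,0,0,0,0,-1],[0,0,0,0,0,0,-1],[0,0,0,0,0,0,-1],[0,0,0,0,0,0,-1],[0,0,0,0,0,0,-1],[0,0,0,0,0,0,-1],[0,0,0,0,0,0,-1],[0,0,0,0,0,0,-1]])

```text
t: 5.4
eef_pos: [0.501, 0.0408, 0.0705]
eef_rot: [[1.0, 0.0, -0.0], [0.0, -1.0, -0.0], [-0.0, 0.0, -1.0]]
wrist_force: [-0.9, 0.8, 0.9]
grip_width: -0.0001
finger_force: 0.0
```

```bash
python3 - <<'E'
from h import *
f=grab_frame("scene")
im=f["frame"][150:250,250:390]
o=monitor.get_obs();print(o["eef_pos"],o["wrist_force"])
cv2.imwrite("pics/s3.png",cv2.resize(im,(784,560),interpolation=cv2.INTER_CUBIC)[:,:,::-1])
print((proj(f,[[.501,.04,.055],o["eef_pos"],[.4995,-.035,.055],[.5833,.0385,.086],[.498,-.1095,.055]])-[250,150])*5.6)
E
```

```text
[0.50095368 0.0408065  0.0705346 ] [-0.88900514  0.02322836 -0.35908384]
[[356.78436288 120.28136826]
 [357.47242224  96.58930368]
 [229.68054046 215.56397671]
 [493.25833565 183.06939996]
 [ 94.80723279 316.61979908]]
```

View pics/s3.png

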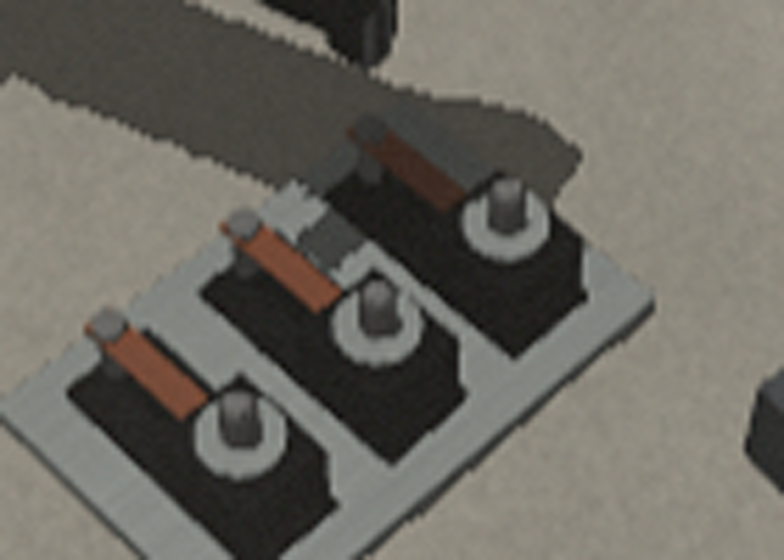

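The scene crop shows the left pad at (371,127) and the fingertip end at (368,68), directly above it but higher than the TCP suggests. I'll lower the fingers in guarded steps.

Request:
apply_moves(targets=[[0,0,0.2,0,0,0,-1],[0,0,0.2,0,0,0,-1],[0,0,0.1,0,0,0,-1],[0,0,0.1,0,0,0,-1],[0,0,0,0,0,0,-1],[0,0,0,0,0,0,-1],[0,0,0,0,0,0,-1],[0,0,0,0,0,0,-1],[0,0,0,0,0,0,-1],[0,0,0,0,0,0,-1]])

```text
t: 6.7
eef_pos: [0.501, 0.0408, 0.0526]
eef_rot: [[1.0, 0.0, 0.0], [0.0, -1.0, -0.0], [0.0, 0.0, -1.0]]
wrist_force: [-0.3, -0.1, -0.7]
grip_width: 0.0002
finger_force: 0.0
```

Request:
apply_moves(targets=[[0,0,0.07,0,0,0,-1],[0,0,0.07,0,0,0,-1],[0,0,0,0,0,0,-1],[0,0,0,0,0,0,-1],[0,0,0,0,0,0,-1],[0,0,0,0,0,0,-1],[0,0,0,0,0,0,-1],[0,0,0,0,0,0,-1],[0,0,0,0,0,0,-1],[0,0,0,0,0,0,-1]])

```text
t: 7.95
eef_pos: [0.501, 0.0409, 0.0484]
eef_rot: [[1.0, 0.0, -0.0], [0.0, -1.0, -0.0], [-0.0, 0.0, -1.0]]
wrist_force: [0.2, -0.6, 0.1]
grip_width: 0.0
finger_force: 0.0
```

```bash
python3 - <<'E'
from h import *
f=grab_frame("scene")
im=f["frame"][150:230,280:392]
o=monitor.get_obs();print(o["eef_pos"],o["wrist_force"])
cv2.imwrite("pics/s4.png",cv2.resize(im,(784,560),interpolation=cv2.INTER_CUBIC)[:,:,::-1])
E
```

```text
[0.5009457  0.0408511  0.04833803] [0.52197337 0.26927512 0.14916571]
```

View pics/s4.png

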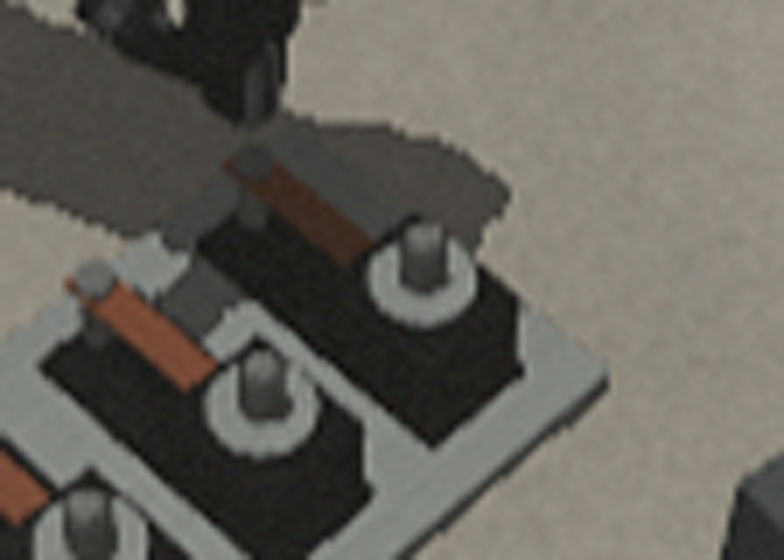

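The fingertip bottom is at (248,125) and the pad top is at (251,160), so there is roughly 15 mm of air left. The true tips sit well above the reported TCP. I'll shift x by +4 mm and keep descending with the force guard.

Request:
apply_moves(targets=[[0.13,0,0.1,0,0,0,-1],[0,0,0.1,0,0,0,-1],[0,0,0.1,0,0,0,-1],[0,0,0,0,0,0,-1],[0,0,0,0,0,0,-1],[0,0,0,0,0,0,-1],[0,0,0,0,0,0,-1],[0,0,0,0,0,0,-1],[0,0,0,0,0,0,-1],[0,0,0,0,0,0,-1]])

```text
t: 9.25
eef_pos: [0.5049, 0.0408, 0.0394]
eef_rot: [[1.0, -0.0, -0.0], [-0.0, -1.0, -0.0], [-0.0, 0.0, -1.0]]
wrist_force: [-0.0, 0.5, 0.5]
grip_width: 0.0002
finger_force: 0.0
```

Request:
apply_moves(targets=[[0,0,0.1,0,0,0,-1],[0,0,0,0,0,0,-1],[0,0,0,0,0,0,-1],[0,0,0,0,0,0,-1],[0,0,0,0,0,0,-1],[0,0,0,0,0,0,-1],[0,0,0,0,0,0,-1],[0,0,0,0,0,0,-1],[0,0,0,0,0,0,-1],[0,0,0,0,0,0,-1]])

```text
t: 10.5
eef_pos: [0.5049, 0.0408, 0.0364]
eef_rot: [[1.0, -0.0, -0.0], [-0.0, -1.0, -0.0], [-0.0, 0.0, -1.0]]
wrist_force: [-1.2, 0.3, -0.6]
grip_width: -0.0001
finger_force: 0.0
```

Request:
apply_moves(targets=[[0,0,0.1,0,0,0,-1],[0,0,0.04,0,0,0,-1],[0,0,0,0,0,0,-1],[0,0,0,0,0,0,-1],[0,0,0,0,0,0,-1],[0,0,0,0,0,0,-1],[0,0,0,0,0,0,-1],[0,0,0,0,0,0,-1],[0,0,0,0,0,0,-1],[0,0,0,0,0,0,-1]])

```text
t: 11.75
eef_pos: [0.5049, 0.0408, 0.0322]
eef_rot: [[1.0, -0.0, 0.0], [-0.0, -1.0, -0.0], [0.0, 0.0, -1.0]]
wrist_force: [0.6, 1.2, 1.5]
grip_width: 0.0002
finger_force: 0.0
```

```bash
python3 - <<'E'
from h import *
print(np.mean([(grab_frame("top"),monitor.get_obs()["wrist_force"])[1] for _ in range(5)],0))
E
```

```text
[0.34262772 0.35632114 0.1377383 ]
```

Request:
apply_moves(targets=[[0,0,0.1,0,0,0,-1],[0,0,0.04,0,0,0,-1],[0,0,0,0,0,0,-1],[0,0,0,0,0,0,-1],[0,0,0,0,0,0,-1],[0,0,0,0,0,0,-1],[0,0,0,0,0,0,-1],[0,0,0,0,0,0,-1],[0,0,0,0,0,0,-1],[0,0,0,0,0,0,-1]])

```text
t: 13.25
eef_pos: [0.5049, 0.0408, 0.028]
eef_rot: [[1.0, -0.0, -0.0], [-0.0, -1.0, -0.0], [-0.0, 0.0, -1.0]]
wrist_force: [-0.1, 0.2, -0.6]
grip_width: -0.0
finger_force: 0.0
```

```bash
python3 - <<'E'
from h import *
print(np.mean([(grab_frame("top"),monitor.get_obs()["wrist_force"])[1] for _ in range(5)],0))
f=grab_frame("scene");cv2.imwrite("pics/s5.png",cv2.resize(f["frame"][150:230,280:392],(784,560),interpolation=cv2.INTER_CUBIC)[:,:,::-1])
E
```

```text
[-0.39475835  0.20990989  0.04607342]
```

View pics/s5.png

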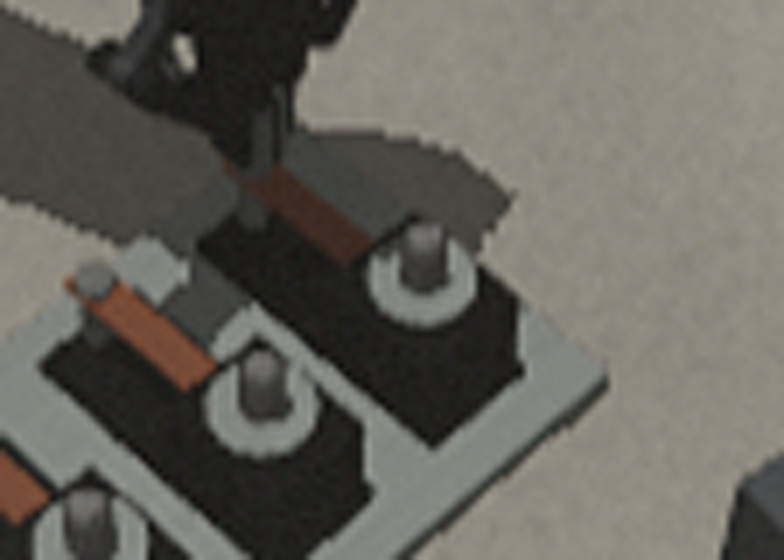

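The fingertips now overlap the pad, with the tip bottom at about (258,172), and contact is imminent. Pressing on in small steps.

Request:
apply_moves(targets=[[0,0,0.1,0,0,0,-1],[0,0,0.0,0,0,0,-1],[0,0,0,0,0,0,-1],[0,0,0,0,0,0,-1],[0,0,0,0,0,0,-1],[0,0,0,0,0,0,-1],[0,0,0,0,0,0,-1],[0,0,0,0,0,0,-1],[0,0,0,0,0,0,-1],[0,0,0,0,0,0,-1]])

```text
t: 14.8
eef_pos: [0.5049, 0.0408, 0.0249]
eef_rot: [[1.0, -0.0, -0.0], [-0.0, -1.0, -0.0], [-0.0, 0.0, -1.0]]
wrist_force: [-0.3, 0.2, -0.1]
grip_width: 0.0001
finger_force: 0.0
```

```bash
cat > F.py <<'E'
from h import *
a=[]
for _ in range(6):
    grab_frame("top");o=monitor.get_obs();a.append(np.r_[o["wrist_force"],o["eef_pos"]])
print(np.mean(a,0).round(4),o["t"])
E
python3 F.py
```

```text
[0.19   0.1629 0.0748 0.5049 0.0408 0.025 ] 15.1
```

Request:
apply_moves(targets=[[0,0,0.1,0,0,0,-1],[0,0,0.03,0,0,0,-1],[0,0,0,0,0,0,-1],[0,0,0,0,0,0,-1],[0,0,0,0,0,0,-1],[0,0,0,0,0,0,-1],[0,0,0,0,0,0,-1],[0,0,0,0,0,0,-1],[0,0,0,0,0,0,-1],[0,0,0,0,0,0,-1]])

```text
t: 16.35
eef_pos: [0.5049, 0.0408, 0.021]
eef_rot: [[1.0, -0.0, -0.0], [-0.0, -1.0, -0.0], [-0.0, 0.0, -1.0]]
wrist_force: [0.1, 0.5, 0.5]
grip_width: 0.0
finger_force: 0.3
```

```bash
python3 F.py
```

```text
[-0.4034 -0.0821  0.7515  0.5049  0.0408  0.0211] 16.65
```

Request:
apply_moves(targets=[[0,0,0.1,0,0,0,-1],[0,0,0.03,0,0,0,-1],[0,0,0,0,0,0,-1],[0,0,0,0,0,0,-1],[0,0,0,0,0,0,-1],[0,0,0,0,0,0,-1],[0,0,0,0,0,0,-1],[0,0,0,0,0,0,-1],[0,0,0,0,0,0,-1],[0,0,0,0,0,0,-1]])

```text
t: 17.9
eef_pos: [0.5049, 0.0409, 0.0172]
eef_rot: [[1.0, -0.0, -0.0], [-0.0, -1.0, -0.0], [-0.0, 0.0, -1.0]]
wrist_force: [-1.0, 0.0, 2.7]
grip_width: -0.0002
finger_force: 1.3
```

```bash
python3 F.py
```

```text
[-0.7033  0.0414  2.6923  0.5049  0.0408  0.0171] 18.2
```

Request:
apply_moves(targets=[[0,0,0.08,0,0,0,-1],[0,0,0,0,0,0,-1],[0,0,0,0,0,0,-1],[0,0,0,0,0,0,-1],[0,0,0,0,0,0,-1],[0,0,0,0,0,0,-1],[0,0,0,0,0,0,-1],[0,0,0,0,0,0,-1],[0,0,0,0,0,0,-1],[0,0,0,0,0,0,-1]])

```text
t: 19.45
eef_pos: [0.5049, 0.0408, 0.0148]
eef_rot: [[1.0, -0.0, 0.0], [-0.0, -1.0, -0.0], [0.0, 0.0, -1.0]]
wrist_force: [-1.6, -0.4, 3.9]
grip_width: 0.0005
finger_force: 1.9
```

Request:
apply_moves(targets=[[0,0,0.03,0,0,0,-1],[0,0,0,0,0,0,-1],[0,0,0,0,0,0,-1],[0,0,0,0,0,0,-1],[0,0,0,0,0,0,-1],[0,0,0,0,0,0,-1],[0,0,0,0,0,0,-1],[0,0,0,0,0,0,-1],[0,0,0,0,0,0,-1],[0,0,0,0,0,0,-1]])

```text
t: 20.7
eef_pos: [0.505, 0.0409, 0.014]
eef_rot: [[1.0, 0.0, 0.0], [0.0, -1.0, -0.0], [0.0, 0.0, -1.0]]
wrist_force: [-2.2, 0.7, 5.6]
grip_width: 0.0
finger_force: 3.0
```

Request:
apply_moves(targets=[[0,0,0.02,0,0,0,-1],[0,0,0,0,0,0,-1],[0,0,0,0,0,0,-1],[0,0,0,0,0,0,-1],[0,0,0,0,0,0,-1],[0,0,0,0,0,0,-1],[0,0,0,0,0,0,-1],[0,0,0,0,0,0,-1],[0,0,0,0,0,0,-1],[0,0,0,0,0,0,-1]])

```text
t: 21.95
eef_pos: [0.505, 0.0408, 0.0138]
eef_rot: [[1.0, 0.0, 0.0], [0.0, -1.0, -0.0], [0.0, 0.0, -1.0]]
wrist_force: [-3.9, -0.6, 10.0]
grip_width: -0.0001
finger_force: 5.2
```

The left pad is on its stop at 10 N, with a slope of about 0.49 N/mm, so it seems soft. Now the middle one.

Request:
apply_moves(targets=[[0,0,-0.6,0,0,0,-1],[-0.05,0.5,0,0,0,0,-1],[0,1,0,0,0,0,-1],[0,0.99,0,0,0,0,-1],[0,0,0,0,0,0,-1],[0,0,0,0,0,0,-1],[0,0,0.29,0,0,0,-1],[0,0,0.1,0,0,0,-1],[0,0,0.1,0,0,0,-1],[0,0,0,0,0,0,-1]])

```text
t: 23.2
eef_pos: [0.5032, -0.0331, 0.0166]
eef_rot: [[1.0, 0.001, -0.001], [0.001, -1.0, 0.0], [-0.001, -0.0, -1.0]]
wrist_force: [-3.0, 0.8, 6.1]
grip_width: -0.0
finger_force: 3.4
```

```bash
python3 F.py
```

```text
[-1.8914  0.9167  6.5267  0.5033 -0.0331  0.0168] 23.5
```

Request:
apply_moves(targets=[[0,0,0.04,0,0,0,-1],[0,0,0,0,0,0,-1],[0,0,0,0,0,0,-1],[0,0,0,0,0,0,-1],[0,0,0,0,0,0,-1],[0,0,0,0,0,0,-1],[0,0,0,0,0,0,-1],[0,0,0,0,0,0,-1],[0,0,0,0,0,0,-1],[0,0,0,0,0,0,-1]])

```text
t: 24.75
eef_pos: [0.5033, -0.0331, 0.0158]
eef_rot: [[1.0, 0.001, -0.0], [0.001, -1.0, 0.0], [-0.0, -0.0, -1.0]]
wrist_force: [-1.7, 1.3, 7.3]
grip_width: 0.0003
finger_force: 3.9
```

Request:
apply_moves(targets=[[0,0,0.03,0,0,0,-1],[0,0,0,0,0,0,-1],[0,0,0,0,0,0,-1],[0,0,0,0,0,0,-1],[0,0,0,0,0,0,-1],[0,0,0,0,0,0,-1],[0,0,0,0,0,0,-1],[0,0,0,0,0,0,-1],[0,0,0,0,0,0,-1],[0,0,0,0,0,0,-1]])

```text
t: 26.0
eef_pos: [0.5033, -0.0331, 0.0149]
eef_rot: [[1.0, 0.001, -0.0], [0.001, -1.0, -0.0], [-0.0, 0.0, -1.0]]
wrist_force: [-2.6, 0.6, 7.9]
grip_width: -0.0002
finger_force: 4.3
```

Request:
apply_moves(targets=[[0,0,0.03,0,0,0,-1],[0,0,0,0,0,0,-1],[0,0,0,0,0,0,-1],[0,0,0,0,0,0,-1],[0,0,0,0,0,0,-1],[0,0,0,0,0,0,-1],[0,0,0,0,0,0,-1],[0,0,0,0,0,0,-1],[0,0,0,0,0,0,-1],[0,0,0,0,0,0,-1]])

```text
t: 27.25
eef_pos: [0.5033, -0.0331, 0.0141]
eef_rot: [[1.0, 0.001, -0.0], [0.001, -1.0, -0.0], [-0.0, 0.0, -1.0]]
wrist_force: [-3.7, 1.7, 9.9]
grip_width: -0.0002
finger_force: 4.8
```

Request:
apply_moves(targets=[[0,0,0.03,0,0,0,-1],[0,0,0,0,0,0,-1],[0,0,0,0,0,0,-1],[0,0,0,0,0,0,-1],[0,0,0,0,0,0,-1],[0,0,0,0,0,0,-1],[0,0,0,0,0,0,-1],[0,0,0,0,0,0,-1],[0,0,0,0,0,0,-1],[0,0,0,0,0,0,-1]])

```text
t: 28.5
eef_pos: [0.5034, -0.0331, 0.0134]
eef_rot: [[1.0, 0.001, -0.0], [0.001, -1.0, -0.0], [-0.0, 0.0, -1.0]]
wrist_force: [-3.2, 0.9, 11.1]
grip_width: -0.0001
finger_force: 5.6
```

Request:
apply_moves(targets=[[0,0,0.015,0,0,0,-1],[0,0,0,0,0,0,-1],[0,0,0,0,0,0,-1],[0,0,0,0,0,0,-1],[0,0,0,0,0,0,-1],[0,0,0,0,0,0,-1],[0,0,0,0,0,0,-1],[0,0,0,0,0,0,-1],[0,0,0,0,0,0,-1],[0,0,0,0,0,0,-1]])

```text
t: 29.75
eef_pos: [0.5034, -0.0331, 0.0133]
eef_rot: [[1.0, 0.001, 0.0], [0.001, -1.0, -0.0], [0.0, 0.0, -1.0]]
wrist_force: [-4.6, 1.4, 14.7]
grip_width: 0.0004
finger_force: 7.4
```

Middle pad is on its stop at 14.7 N, about 1.1 N/mm, so it is sound. Now the right.

Request:
apply_moves(targets=[[0,0,-0.6,0,0,0,-1],[-0.05,0.5,0,0,0,0,-1],[0,1,0,0,0,0,-1],[0,1,0,0,0,0,-1],[0,0.05,0,0,0,0,-1],[0,0,0,0,0,0,-1],[0,0,0.27,0,0,0,-1],[0,0,0.1,0,0,0,-1],[0,0,0.08,0,0,0,-1],[0,0,0,0,0,0,-1]])

```text
t: 31.0
eef_pos: [0.5018, -0.1096, 0.0168]
eef_rot: [[1.0, 0.001, -0.0], [0.001, -1.0, 0.0], [-0.0, -0.0, -1.0]]
wrist_force: [-1.6, 0.7, 6.3]
grip_width: -0.0001
finger_force: 3.0
```

```bash
python3 F.py
```

```text
[-1.7702  0.9677  5.8422  0.5018 -0.1096  0.0169] 31.3
```

Request:
apply_moves(targets=[[0,0,0.04,0,0,0,-1],[0,0,0,0,0,0,-1],[0,0,0,0,0,0,-1],[0,0,0,0,0,0,-1],[0,0,0.015,0,0,0,-1],[0,0,0,0,0,0,-1],[0,0,0,0,0,0,-1],[0,0,0,0,0,0,-1],[0,0,0,0,0,0,-1],[0,0,0,0,0,0,-1]])

```text
t: 32.55
eef_pos: [0.5019, -0.1096, 0.0155]
eef_rot: [[1.0, 0.001, -0.0], [0.001, -1.0, 0.0], [-0.0, -0.0, -1.0]]
wrist_force: [-2.3, 0.7, 7.2]
grip_width: 0.0
finger_force: 3.7
```

Request:
apply_moves(targets=[[0,0,0.025,0,0,0,-1],[0,0,0,0,0,0,-1],[0,0,0,0,0,0,-1],[0,0,0,0,0,0,-1],[0,0,0,0,0,0,-1],[0,0,0,0,0,0,-1],[0,0,0,0,0,0,-1],[0,0,0,0,0,0,-1],[0,0,0,0,0,0,-1],[0,0,0,0,0,0,-1]])

```text
t: 33.8
eef_pos: [0.5019, -0.1096, 0.0152]
eef_rot: [[1.0, 0.001, -0.0], [0.001, -1.0, -0.0], [-0.0, 0.0, -1.0]]
wrist_force: [-3.6, 1.0, 12.7]
grip_width: -0.0001
finger_force: 6.0
```

All three pads are pressed; the left is soft. Lifting and going above the collar, fingers part open.

Request:
apply_moves(targets=[[0,0,-1,0,0,0,-1],[-0.1,0.5,-1,0,0,0,-1],[-0.3,1,-1,0,0,0,0.18],[-0.4,1,-0.9,0,0,0,0.18],[-0.4,1,0,0,0,0,0.18],[-0.4,1,0,0,0,0,0.18],[-0.4,1,0,0,0,0,0.18],[-0.3,1,0,0,0,0,0.18],[-0.1,0.6,0,0,0,0,0.18],[0,0,0,0,0,0,0.18]])

```text
t: 35.05
eef_pos: [0.4297, -0.324, 0.131]
eef_rot: [[1.0, -0.002, -0.0], [-0.002, -1.0, 0.0], [-0.0, -0.0, -1.0]]
wrist_force: [0.1, -0.2, 0.7]
grip_width: 0.0501
finger_force: 0.0
```

```bash
cat > look.py <<'E'
from h import *
import sys
f=grab_frame("wrist");cv2.imwrite(sys.argv[1],f["frame"][:,:,::-1])
np.save(sys.argv[1]+".npy",f,allow_pickle=True)
o=monitor.get_obs();print(o["t"],o["eef_pos"],o["grip_width"],proj(f,[[.4725,-.32,.02],[.4725,-.32,0],o["eef_pos"]]).round(1))
E
python3 look.py pics/w6.png
```

```text
35.1 [ 0.43017249 -0.32264625  0.13104815] 0.05052917370488199 [[315.3 131.6]
 [315.6 129.7]
 [317.7 226.9]]
```

View pics/w6.png

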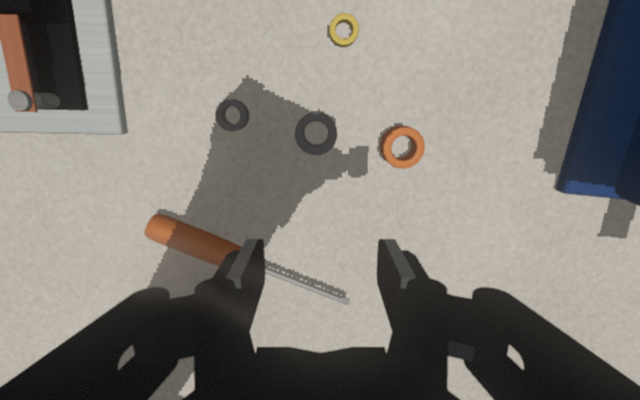

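The collar is at (316,133), agreeing with the projected (0.472,-0.320). The fingertips are at row 240 with a 114 px gap, so the tips lie about 37 mm above the reported TCP when part open. Descending accordingly.

Request:
apply_moves(targets=[[0.7,-0.08,0.5,0,0,0,0.18],[0.69,0,0.8,0,0,0,0.18],[0,0,1,0,0,0,0.18],[0,0,1,0,0,0,0.18],[0,0,0.8,0,0,0,0.18],[0,0,0.5,0,0,0,0.18],[0,0,0.3,0,0,0,0.18],[0,0,0.2,0,0,0,0.18],[0,0,0.17,0,0,0,0.18],[0,0,0,0,0,0,0.18]])

```text
t: 36.35
eef_pos: [0.4716, -0.321, -0.0267]
eef_rot: [[1.0, -0.0, -0.0], [-0.0, -1.0, -0.0], [-0.0, 0.0, -1.0]]
wrist_force: [-0.1, -0.2, 0.4]
grip_width: 0.0505
finger_force: 0.0
```

Request:
apply_moves(targets=[[0,0,0,0,0,0,-1],[0,0,0,0,0,0,-1],[0,0,0,0,0,0,-1],[0,0,0,0,0,0,-1],[0,0,0,0,0,0,-1],[0,0,0,0,0,0,-1],[0,0,-0.2,0,0,0,-1],[0,0,-1,0,0,0,-1],[0,0,-1,0,0,0,-1],[0,0,-1,0,0,0,-1]], grip_force=30)

```text
t: 37.6
eef_pos: [0.4714, -0.3209, 0.0701]
eef_rot: [[1.0, -0.0, -0.0], [-0.0, -1.0, 0.0], [-0.0, -0.0, -1.0]]
wrist_force: [-0.2, -0.9, -0.1]
grip_width: 0.0354
finger_force: 30.2
```

Collar is held (35.4 mm). Carrying it to the left post.

Request:
apply_moves(targets=[[0,-0.4,-0.6,0,0,0,-1],[0,-1,-0.4,0,0,0,-1],[0,-1,0,0,0,0,-1],[0,-1,0,0,0,0,-1],[0.2,-1,0,0,0,0,-1],[0.2,-1,0,0,0,0,-1],[0.2,-1,0,0,0,0,-1],[0.3,-1,0,0,0,0,-1],[0.3,-1,0,0,0,0,-1],[0.2,-1,0,0,0,0,-1]])

```text
t: 38.85
eef_pos: [0.5131, -0.0371, 0.0989]
eef_rot: [[1.0, 0.001, -0.001], [0.001, -1.0, 0.0], [-0.001, -0.0, -1.0]]
wrist_force: [0.1, 0.3, -0.9]
grip_width: 0.0352
finger_force: 30.2
```

Request:
apply_moves(targets=[[0.2,-1,0,0,0,0,-1],[0.2,-0.9,0,0,0,0,-1],[0.1,-0.5,0,0,0,0,-1],[0,-0.1,0,0,0,0,-1],[0,0,0,0,0,0,-1],[0,0,0,0,0,0,-1],[0,0,0,0,0,0,-1],[0,0,0,0,0,0,-1],[0,0,0,0,0,0,-1],[0,0,0,0,0,0,-1]])

```text
t: 40.1
eef_pos: [0.5286, 0.036, 0.0992]
eef_rot: [[1.0, -0.0, -0.0], [-0.0, -1.0, -0.0], [-0.0, 0.0, -1.0]]
wrist_force: [-0.1, -0.2, -0.9]
grip_width: 0.035
finger_force: 30.2
```

```bash
python3 - <<'E'
from h import *
f=grab_frame("wrist");np.save("w7.npy",f,allow_pickle=True)
o=monitor.get_obs();e=o["eef_pos"];print(o["t"],e,o["grip_width"])
cb=[e[0],e[1],e[2]+.0267+.02]
print(proj(f,[[.584,.039,.086],[.584,.039,.063],cb]).round(1))
cv2.imwrite("pics/w7.png",cv2.resize(f["frame"][100:300,180:460,::-1],(784,560),interpolation=cv2.INTER_CUBIC))
E
```

```text
40.15 [0.52857669 0.03601459 0.09918408] 0.03519232805065764
[[314.5 123. ]
 [315.2 120.8]
 [320.1 267.6]]
```

View pics/w7.png

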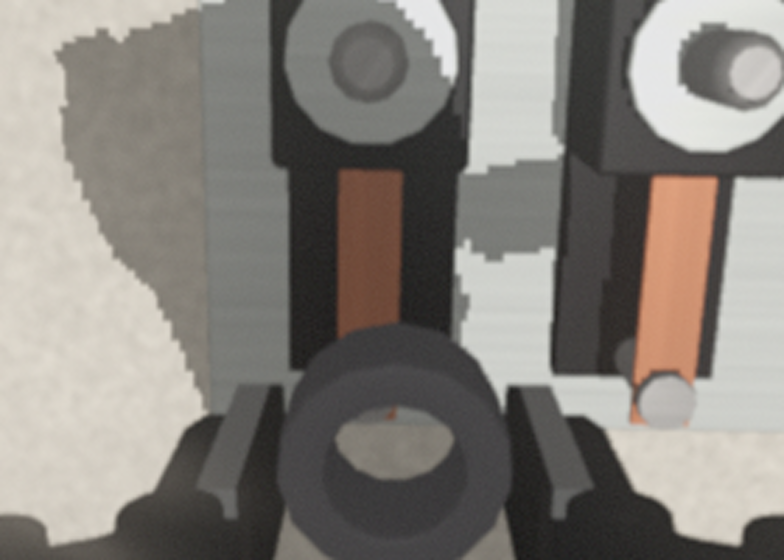

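The collar's top centre is at full (321,267), as predicted, so it is held upright. The left post is at (312,122), so its axis is about (0.584, 0.0405). Moving over it and starting down.

Request:
apply_moves(targets=[[0.92,-0.08,0,0,0,0,-1],[0.92,-0.08,0,0,0,0,-1],[0,0,0,0,0,0,-1],[0,0,0,0,0,0,-1],[0,0,0.5,0,0,0,-1],[0,0,0.4,0,0,0,-1],[0,0,0.3,0,0,0,-1],[0,0,0.1,0,0,0,-1],[0,0,0.1,0,0,0,-1],[0,0,0.1,0,0,0,-1]])

```text
t: 41.4
eef_pos: [0.5841, 0.0409, 0.0543]
eef_rot: [[1.0, -0.0, 0.001], [-0.0, -1.0, 0.0], [0.001, -0.0, -1.0]]
wrist_force: [-0.3, -0.1, -0.8]
grip_width: 0.0354
finger_force: 30.2
```

```bash
python3 F.py
```

```text
[ 0.3705 -0.0666 -0.8839  0.5839  0.0408  0.0542] 41.7
```

Request:
apply_moves(targets=[[0,0,0.1,0,0,0,-1],[0,0,0.1,0,0,0,-1],[0,0,0.1,0,0,0,-1],[0,0,0.1,0,0,0,-1],[0,0,0.1,0,0,0,-1],[0,0,0.07,0,0,0,-1],[0,0,0,0,0,0,-1],[0,0,0,0,0,0,-1],[0,0,0,0,0,0,-1],[0,0,0,0,0,0,-1]])

```text
t: 42.95
eef_pos: [0.5838, 0.0408, 0.0372]
eef_rot: [[1.0, -0.0, 0.0], [-0.0, -1.0, -0.0], [0.0, 0.0, -1.0]]
wrist_force: [0.1, 1.2, -0.7]
grip_width: 0.0352
finger_force: 30.2
```

```bash
python3 F.py
```

```text
[-0.0167 -0.0281 -0.7959  0.5838  0.0408  0.0371] 43.25
```

Request:
apply_moves(targets=[[0,0,0.1,0,0,0,-1],[0,0,0,0,0,0,-1],[0,0,0,0,0,0,-1],[0,0,0,0,0,0,0.0],[0,0,0,0,0,0,0.18],[0,0,0,0,0,0,0.18],[0,0,0,0,0,0,0.18],[0,0,0,0,0,0,0.18],[0,0,-0.2,0,0,0,0.18],[0,0,-0.4,0,0,0,0.18]])

```text
t: 44.5
eef_pos: [0.5835, 0.0408, 0.0524]
eef_rot: [[1.0, 0.0, -0.001], [0.0, -1.0, -0.0], [-0.001, 0.0, -1.0]]
wrist_force: [0.3, -0.9, -0.3]
grip_width: 0.0503
finger_force: 0.0
```

Request:
apply_moves(targets=[[0,0,-1,0,0,0,0.18],[0,0,-1,0,0,0,0.18],[-0.5,0,-0.5,0,0,0,0.18],[-0.8,0,0,0,0,0,0.18],[-0.8,0,0,0,0,0,0.18],[0,0,0,0,0,0,0.18],[0,0,0,0,0,0,0.18],[0,0,0,0,0,0,0.18],[0,0,0,0,0,0,0.18],[0,0,0,0,0,0,0.18]])

```text
t: 45.75
eef_pos: [0.521, 0.0409, 0.1269]
eef_rot: [[1.0, -0.0, -0.0], [-0.0, -1.0, 0.0], [-0.0, -0.0, -1.0]]
wrist_force: [-0.2, -0.3, -0.0]
grip_width: 0.05
finger_force: 0.0
```

```bash
python3 - <<'E'
from h import *
f=grab_frame("wrist");o=monitor.get_obs();print(o["t"],o["eef_pos"],o["wrist_force"],o["grip_width"])
print(proj(f,[[.584,.0405,.08],[.584,.0405,.086]]).round(1))
g=grab_frame("scene")
a=cv2.resize(f["frame"][40:240,220:420],(400,400),interpolation=cv2.INTER_CUBIC)
b=cv2.resize(g["frame"][150:230,290:370],(400,400),interpolation=cv2.INTER_CUBIC)
cv2.imwrite("pics/end.png",np.hstack([a,b])[:,:,::-1])
E
```

```text
45.8 [0.5208758  0.04085422 0.12693979] [-0.1944522  -0.06060623 -0.22157718] 0.05034981174387506
[[320.7 107.5]
 [320.8 107.7]]
```

View pics/end.png

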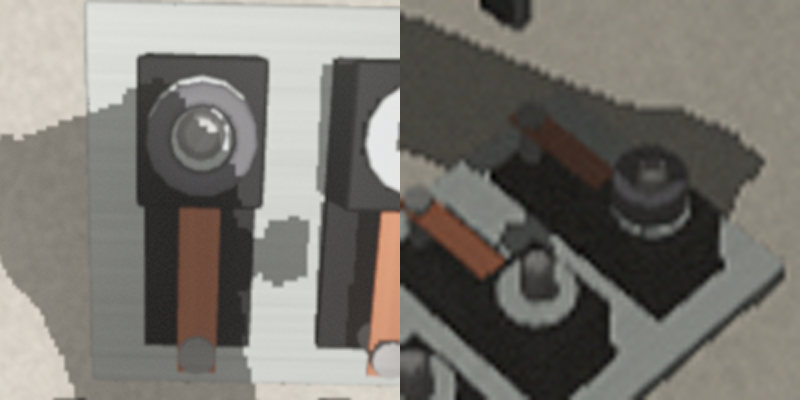

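The collar sits upright over the left post at (202,137), down on its ring plate, and the pads are up. Handing in.

```bash
python3 -c "
from plant import ticket
print(ticket.close_job())"
```

```text
the job is handed in; nothing more can be done
None
```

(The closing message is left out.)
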